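# Release a tool battery from its bench test dock

## Robot

A 6-joint arm with a two-finger parallel gripper is mounted at the origin on the work surface. World frame = base frame: x ahead of the robot, y to its left, z up, the work surface at z = 0. Lengths are in m, angles in rad, forces in N, time in s.
With the tool pointing down it reaches from about 0.375 to 0.925 m from the base axis. Payload 5.7 kg.
Tool frame: the origin (TCP) lies on the centre line of the jaws, within the pads' length; the fingertips stand 11 mm ahead of it and the grasp point (between the pads) lies 8 mm behind it (arm.tips_ahead is the distance from the TCP to the fingertips, in m); z points along the fingers, y is the line along which they close (so a half turn about z gives the same grasp; the last joint's range is limited). The gripper opens to 88 mm and grips with 3 to 60 N. Pads are 20 mm wide; open, the fingers measure 115 mm over their backs; the gripper's body (75 mm by 178 mm) begins 61 mm behind the grasp point.
Start: joints at [1.209, 0.359, 1.51, -0, 1.272, -0.115], TCP at [0.147, 0.582, 0.234] pointing down, gripper open.
Joint ranges: [-2.97, 2.97], [-1.01, 2.36], [0.21, 2.38], [-0.96, 4.11], [0.2, 2.71], [-2.98, 2.98]. Speed limits (rad/s): [2.39, 2.39, 3.14, 3.14, 3.14, 3.14].

## Interface

Orientations are given as a rotation vector (axis times angle).
In Python, from workcell import arm gives the robot as it stands. The module is installed in compiled form; this text tells all that it offers.
- The arm moves only by the shell command python3 -m jog 'ROWS'. ROWS is JSON, a list of rows, each an object of numbers: "fingers": the opening, from 0 (shut) to 1 (fully open); "x", "y", "z": the shift along the tool's x, y, z in cm; "rx", "ry", "rz": the turn, a rotation vector about the tool's x, y, z in rad. A call has 1 to 10 rows; each row is the pose to reach, as a shift and turn from the pose commanded when the call began, along the tool's axes at that moment; what a row does not reach only later rows make up. A row lasts 1/12 s, in which the tool goes at most 41.7 mm and 7.16 degrees, less where a joint would pass 70% of its speed; a pose out of reach is approached as far as the arm can. A call with a gripper value outside its range is refused whole. The fingers move at their own pace and stop on an object; the grip force is fixed at half the most. Time passes only in rows, so rows that repeat a pose let the fingers close. It gives the time, the measured TCP pose, the force, the opening and the grip force at its end, in the units of the state.
- arm.sense(): the state, without advancing time (a new reading comes with each control period).
- arm.camera(name): name is "scene" or "top" or "wrist"; returns a dict with "frame" (420x560x3 uint8, red, green, blue), "fx", "fy", "cx", "cy" (pixels), "world_from_camera" (4x4, takes a point from camera to world coordinates); the wrist camera has in their place "T_tool_cam" (4x4, takes a point from camera to tool coordinates, whose origin is the TCP and whose axes are the flange's). Camera axes: x right, y down, z forward; pixel columns grow to the right and rows downward; lengths in m; the calibration is good to about 2 mm. A picture is of the moment at which its call begins: read the wrist's pose just before it. There is no depth.
- arm.finish_job(): hands the job in; it is judged then, once.
The state is a dict: "clock": time; "joint_pos": joint angles; "dq": joint speeds; "joint_efforts": joint torques, N m; "position": TCP position; "tool_rot": TCP orientation; "ft_force": force on the tool from outside, world axes, zero at the start; "wrist_torque": the same for the moment, N m; "grip_width": opening from 0.0 (shut) to 1.0 (fully open); "gripper_force": force on a finger pad.
Only numpy, scipy, OpenCV 4.12 (cv2) and the standard library are available. Lean on these libraries where they do the work, as an engineer would, in place of code of your own. Each camera call takes 0.05 s, during which the arm holds its last target. There are 200 camera calls.

## Task

The battery pack in the bench test dock is done: swing the dock's gate lever by its knob round from closed to the middle one of the three marks (release), arm squarely over the mark, without overrunning it on the way. Only then push the spring ejector plate fully home, bear on it firmly there (about 25 N) for a moment to free the contacts, and let it spring back, so that the ejector and not your hand slides the pack out onto the dock's open end. Do not ram the ejector against its stop, leave the lever on the middle mark, and leave the other things on the bench where they are.

Things in the scene. Friction and masses are not known exactly. Their poses are not given: they have to be found in the camera images.
- dock: Battery test dock, fixed: steel base plate 110 (x) x 320 (y, -150 to +170) x 12 mm. Origin on the bench top under the plate, z up; y is its long axis and the pack leaves towards +y; the lever is on its -x side. Low steel side walls (x = +-42.5, 6 thick, y -35 to +45, top z = 42) guide the pack.
- tower_top (a point): Top centre (0, -55, 150 in the dock's frame) of the grey contact tower, x +-50, y -75 to -35, standing across the dock between ejector plate and pack. Pressed home, the plate is 12 mm from the tower, so the tool must lean back (its upper end towards the dock's -y) by 30 to 40 degrees for the gripper's body to clear it.
- gate (a joint): Lever angle (rad), counter-clockwise seen from above: 0 closed (its dog lies across the pack's way), 1.2 release, 2.4 end; a raised white mark on the grey quadrant under the arm (top z = 30 mm) shows each of the three. Stiff: it takes 4 to 6 N at the knob, and stays where it is left. It starts between 0 and 0.45. Set means 1.13 to 1.27; past 1.5 counts as overrun.
- dock_pivot (a point): Point on the lever's vertical hinge axis at z = 43 mm (in the dock's frame: -68, 88, 43).
- lever_knob (a point): Mid-point (z = 68 mm) of the black upright round knob on the lever's end, diameter 20, z 43 to 88 mm, 85 mm from the hinge axis. In the dock's frame the direction from axis to knob is 2.1 rad from +x at gate = 0, 3.3 rad at gate = 1.2. The flat steel lever arm (14 wide) has its top at z = 48 mm.
- ejector (a joint): How far (m) the ejector is pressed along the dock's +y: 0 at rest, 0.035 fully home at a hard stop (0.032 and more counts). Spring: 3 N at first, 8 N fully home, plus 2 to 7 N of the pack's friction; it springs back when let go. At the stop bear on it with about 25 N for half a second (over 18 for 0.2 s counts); over 40 N counts as ramming.
- ejector_plate (a point): Centre of the outer (-y) face of the black ejector thumb plate, 40 mm wide (x) and 42 mm high (z 20 to 62 mm), 8 mm thick; at (0, -130, 41) in the dock's frame when at rest. Push this face along the dock's +y.
- pack: Tool battery pack, black with grey raised top, 76 (x) x 110 (y) x 62 mm, 0.35 to 0.7 kg; origin at the centre of its underside, axes as the dock's. Seated, it stands on the plate (z = 12), origin near (0, 23) in the dock's frame, rear face 2 to 4 mm off the ejector's nose. A full stroke brings it to y = 55 mm or a little more; 50 to 90 is out.
- screwdriver: Loose screwdriver lying on the dock's far (+x) side; bystander.
- tape_roll: Loose tape roll, 90 mm diameter, 25 high, lying on the dock's far side; bystander.
- wrench: Loose wrench lying on the robot's side of the dock; bystander.
- bottle: Water bottle, 190 mm high, standing; bystander.
- carton: Small carton 90 x 120 x 60 mm; bystander.
- jar: Jar 70 mm high; bystander.
- hammer: Hammer lying on the bench; bystander.

How it is judged:
By the outcome, as a careful person would: the job done as asked, in the order asked, and still so for the second after the job is handed in, with the robot touching nothing.
It also fails if it takes over 61 s, if anything falls off the work surface, if the arm or the gripper's body presses on something with over 40 N, if the wrist force passes 120 N, or if a joint passes its speed limit or range.

## Working session

There is one attempt and no reset: what is moved stays moved. The work goes in short steps, Python scripts to look and compute and a shell command to move; the robot and the scene stay as the last step left them, time stands still between calls to the robot, and variables do not carry over. Pictures are saved under pics/ and viewed, at most 10 in all, crops included, and the job is handed in when it is done.

```bash
mkdir -p pics; python3 - <<'E'
from workcell import arm
import cv2,numpy as np
s=arm.sense();print(s)
for n in("top","scene"):
    c=arm.camera(n);cv2.imwrite(f"pics/{n}.png",c["frame"][:,:,::-1]);print(n,c["fx"],c["fy"],c["cx"],c["cy"],np.round(c["world_from_camera"],4).tolist())
E
```

```text
{'clock': 0.0, 'joint_pos': array([ 1.20892298e+00,  3.59468126e-01,  1.51142558e+00, -1.59927656e-05,
        1.27251182e+00, -1.15125811e-01]), 'dq': array([-0.00093983,  0.00132017,  0.00107548,  0.0007359 , -0.00098033,
       -0.00178535]), 'joint_efforts': array([-7.16685804e-05, -5.15376985e+01, -2.70733720e+01,  6.75423886e-02,
        3.48574750e-02, -1.45493345e-04]), 'position': array([0.14633847, 0.58118536, 0.23283415]), 'tool_rot': array([-3.86549237e-01, -3.11730315e+00,  2.77235538e-03]), 'ft_force': array([ 0.6225257 , -0.19881539,  0.9406875 ]), 'wrist_torque': array([ 0.00359885, -0.04135687,  0.00358862]), 'gripper_force': 0.0, 'grip_width': 0.9971452663309398}
top 507.58564942062173 507.58564942062173 275.5675174095401 208.54039066926515 [[-0.0017, -0.9806, 0.1958, 0.2723], [-1.0, 0.0036, 0.0092, -0.0484], [-0.0098, -0.1958, -0.9806, 1.6653], [0.0, 0.0, 0.0, 1.0]]
scene 399.3569290450564 399.3569290450564 280.5369919155286 208.7485755635115 [[-0.8755, 0.3048, -0.3749, 1.0037], [0.4828, 0.5852, -0.6515, 0.6841], [0.0208, -0.7514, -0.6595, 0.821], [0.0, 0.0, 0.0, 1.0]]
```

View pics/top.png

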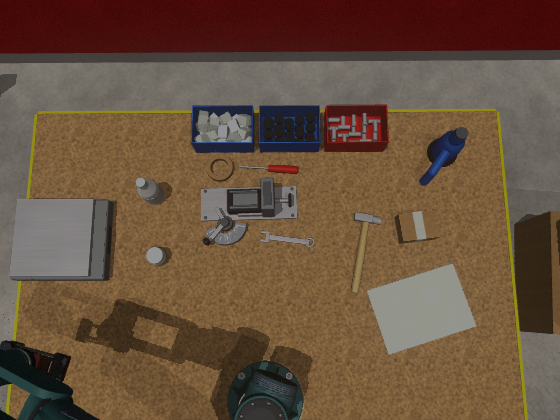

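View pics/scene.png

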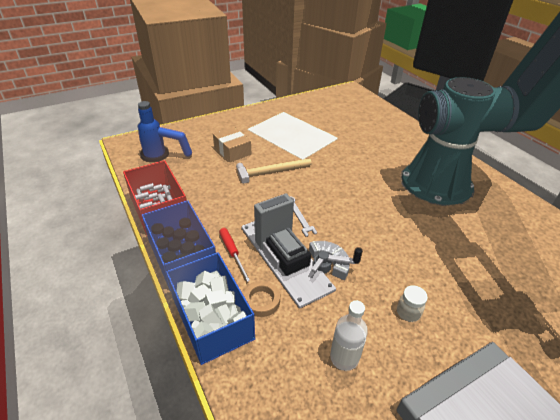

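Top picture: the dock plate spans about (201–297, 186–220), with the lever and knob near (208,240), tower at (267,196) and ejector plate near (288,199). Next I'll enlarge both views.

```bash
python3 - <<'E'
import cv2
a=cv2.imread("pics/top.png")[172:262,190:310];cv2.imwrite("pics/topc.png",cv2.resize(a,None,fx=6.5,fy=6.5,interpolation=cv2.INTER_CUBIC))
a=cv2.imread("pics/scene.png")[185:310,235:375];cv2.imwrite("pics/scenec.png",cv2.resize(a,None,fx=4.8,fy=4.8,interpolation=cv2.INTER_CUBIC)) 
E
```

```text
(no output)
```

View pics/topc.png

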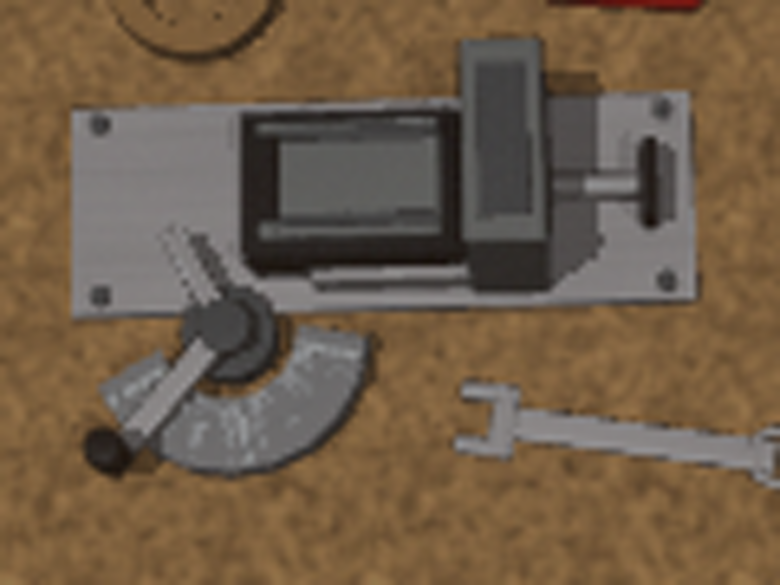

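View pics/scenec.png

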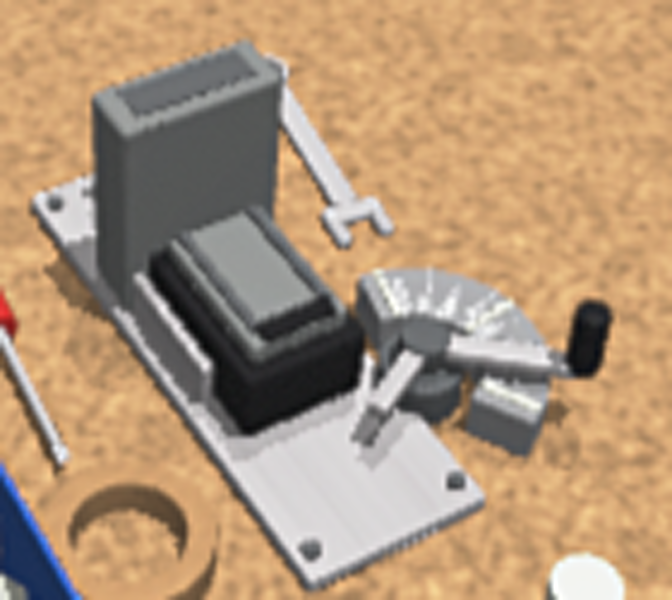

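Enlarged top view: plate corners at (72,107), (690,92), (697,298), (72,317), tower top (460–547, 38–240), knob top ≈(106,447). Scene crop: plate corners (310,578), (485,491), (33,200), tower top (95,97), (128,133), (281,80), (247,43), knob top (594,306). Fitting the dock pose and gate angle from both.

```bash
cat > h.py <<'E'
import numpy as np
from workcell import arm
from scipy.spatial.transform import Rotation as R
def proj(c,P):
    T=np.linalg.inv(c["world_from_camera"]);p=np.atleast_2d(P)@T[:3,:3].T+T[:3,3]
    return np.c_[c["fx"]*p[:,0]/p[:,2]+c["cx"],c["fy"]*p[:,1]/p[:,2]+c["cy"]]
def dock(d,P):  # d=(x,y,yaw), P in mm
    P=np.atleast_2d(P)/1e3; return P@R.from_euler('z',d[2]).as_matrix().T+[d[0],d[1],0]
def knob(g,z): return [-68+85*np.cos(2.1+g),88+85*np.sin(2.1+g),z]
E
cat > fit.py <<'E'
from h import *
from scipy.optimize import least_squares
t,s=arm.camera("top"),arm.camera("scene")
ut=lambda a,k,o:(np.array(a)+.5)/k-.5+o
Pt=[[55,170,12],[55,-150,12],[-55,-150,12],[-55,170,12],[50,-35,150],[50,-75,150],[-50,-75,150],[-50,-35,150],[0,-130,62]]
U=ut([[72,107],[690,92],[697,298],[72,317],[460,38],[543,38],[547,240],[463,240],[658,182]],6.5,[190,172])
Ps=[[55,170,12],[-55,170,12],[55,-150,12],[50,-75,150],[50,-35,150],[-50,-35,150],[-50,-75,150]]
V=ut([[310,578],[485,491],[33,200],[95,97],[128,133],[281,80],[247,43]],4.8,[235,185])
def f(q,full=False):
    d=q[:3]
    r=[proj(t,dock(d,Pt))-U,proj(s,dock(d,Ps))-V,proj(t,dock(d,knob(q[3],88)))-ut([[106,447]],6.5,[190,172]),proj(s,dock(d,knob(q[3],88)))-ut([[594,306]],4.8,[235,185])]
    return r if full else np.vstack(r).ravel()
o=least_squares(f,[.6,0.05,0,.2],loss='soft_l1');print(o.x)
for r in f(o.x,True):print(np.round(r,1).tolist())
np.save("d.npy",o.x)
for n,p in dict(pivot=[-68,88,43],knob=knob(o.x[3],68),k12=knob(1.2,68),plate=[0,-130,41],tower=[0,-55,150]).items():print(n,dock(o.x,p).round(4))
E
python3 fit.py
```

```text
[0.62324823 0.04657919 0.02109971 0.37395214]
[[0.2, -0.4], [0.5, -0.4], [0.5, 0.2], [-0.0, -0.4], [0.0, -0.4], [0.2, -0.7], [0.3, 0.0], [0.1, 0.4], [0.2, -1.3]]
[[0.5, 1.3], [1.1, 1.4], [-0.1, -0.6], [-0.8, -0.9], [-0.4, 0.7], [1.6, -0.5], [0.8, -1.3]]
[[0.2, 0.2]]
[[0.6, 0.4]]
pivot [[0.5534 0.1331 0.043 ]]
knob [[0.4856 0.1843 0.068 ]]
k12 [[0.4698 0.1179 0.068 ]]
plate [[ 0.626  -0.0834  0.041 ]]
tower [[ 0.6244 -0.0084  0.15  ]]
```

```bash
cat >> h.py <<'E'
def go(P,Rt=None):
    s=arm.sense();R0=R.from_rotvec(s["tool_rot"])
    d=R0.inv().apply(np.array(P)-s["position"])*100
    w=(R0.inv()*Rt).as_rotvec() if Rt is not None else np.zeros(3)
    return d.round(2),w.round(3)
E
python3 - <<'E'
from h import *
q=np.load("d.npy");k=dock(q,knob(q[3],68))[0]
print(go([k[0],k[1],.20]),go([k[0],k[1],.065]))
E
```

```text
(array([-42.59, -30.22,   3.34]), array([0., 0., 0.])) (array([-42.59, -30.2 ,  16.84]), array([0., 0., 0.]))
```

```bash
R='{"x":-42.6,"y":-30.2,"z":3.3}'; python3 -m jog '[{"x":-42.6,"y":-30.2,"z":3.3},{"x":-42.6,"y":-30.2,"z":3.3},{"x":-42.6,"y":-30.2,"z":3.3},{"x":-42.6,"y":-30.2,"z":3.3},{"x":-42.6,"y":-30.2,"z":3.3},{"x":-42.6,"y":-30.2,"z":3.3},{"x":-42.6,"y":-30.2,"z":3.3},{"x":-42.6,"y":-30.2,"z":3.3},{"x":-42.6,"y":-30.2,"z":3.3},{"x":-42.6,"y":-30.2,"z":3.3}]'
python3 - <<'E'
from h import *
q=np.load("d.npy");k=dock(q,knob(q[3],68))[0]
print(go([k[0],k[1],.20]),go([k[0],k[1],.065]),arm.sense()["position"])
E
```

```text
(array([-42.59, -30.22,   3.34]), array([0., 0., 0.])) (array([-42.59, -30.2 ,  16.84]), array([0., 0., 0.])) [0.14643984 0.58142401 0.23312972]$[0]: bad value
```

```bash
python3 -m jog '[{"fingers":1,"x":-4,"y":-3,"z":0.3,"rx":0,"ry":0,"rz":0},{"fingers":1,"x":-6,"y":-4.3,"z":0.5,"rx":0,"ry":0,"rz":0}]'
```

```text
clock: 0.37
position: [0.1941, 0.5248, 0.2283]
tool_rot: [0.382, 3.118, -0.001]
ft_force: [0.5, 0.2, 0.0]
grip_width: 1.0
gripper_force: 0.0
```

Rows need every field. I'll continue to the hover pose.

```bash
python3 -m jog '[{"fingers":1,"x":-36.6,"y":-25.9,"z":2.8,"rx":0,"ry":0,"rz":0},{"fingers":1,"x":-36.6,"y":-25.9,"z":2.8,"rx":0,"ry":0,"rz":0},{"fingers":1,"x":-36.6,"y":-25.9,"z":2.8,"rx":0,"ry":0,"rz":0},{"fingers":1,"x":-36.6,"y":-25.9,"z":2.8,"rx":0,"ry":0,"rz":0},{"fingers":1,"x":-36.6,"y":-25.9,"z":2.8,"rx":0,"ry":0,"rz":0},{"fingers":1,"x":-36.6,"y":-25.9,"z":2.8,"rx":0,"ry":0,"rz":0},{"fingers":1,"x":-36.6,"y":-25.9,"z":2.8,"rx":0,"ry":0,"rz":0},{"fingers":1,"x":-36.6,"y":-25.9,"z":2.8,"rx":0,"ry":0,"rz":0},{"fingers":1,"x":-36.6,"y":-25.9,"z":2.8,"rx":0,"ry":0,"rz":0},{"fingers":1,"x":-36.6,"y":-25.9,"z":2.8,"rx":0,"ry":0,"rz":0}]'
python3 - <<'E'
from h import *
q=np.load("d.npy");k=dock(q,knob(q[3],68))[0]
print(go([k[0],k[1],.20]),go([k[0],k[1],.065]),arm.sense()["position"])
E
```

```text
clock: 1.2
position: [0.4657, 0.2077, 0.2026]
tool_rot: [0.387, 3.118, 0.0]
ft_force: [0.7, 0.3, -1.2]
grip_width: 1.001
gripper_force: 0.0
(array([-2.5 , -1.78,  0.26]), array([0., 0., 0.])) (array([-2.5 , -1.78, 13.76]), array([0., 0., 0.])) [0.46567689 0.20772031 0.20262921]
```

```bash
python3 -m jog '[{"fingers":1,"x":-2.5,"y":-1.8,"z":0.3,"rx":0,"ry":0,"rz":0},{"fingers":1,"x":-2.5,"y":-1.8,"z":0.3,"rx":0,"ry":0,"rz":0},{"fingers":1,"x":-2.5,"y":-1.8,"z":0.3,"rx":0,"ry":0,"rz":0},{"fingers":1,"x":-2.5,"y":-1.8,"z":0.3,"rx":0,"ry":0,"rz":0}]'
python3 - <<'E'
from h import *
import cv2
q=np.load("d.npy");k=dock(q,knob(q[3],68))[0]
s=arm.sense();c=arm.camera("wrist")
T=np.eye(4);T[:3,:3]=R.from_rotvec(s["tool_rot"]).as_matrix();T[:3,3]=s["position"]
c["world_from_camera"]=T@c["T_tool_cam"]
import pickle;pickle.dump(c,open("w.pkl","wb"))
im=c["frame"][:,:,::-1].copy()
for p in [knob(q[3],88),[-68,88,48],knob(1.2,30),knob(0,88),[-55,170,12],[55,170,12]]:
    u=proj(c,dock(q,p))[0];print(u.round(1));cv2.drawMarker(im,tuple(int(v) for v in u.round()),(0,0,255),cv2.MARKER_CROSS,12,1)
cv2.imwrite("pics/w1.png",im)
print(go([k[0],k[1],.20]),go([k[0],k[1],.065]),s["position"])
E
```

```text
clock: 1.53
position: [0.4839, 0.1861, 0.1994]
tool_rot: [-0.388, -3.116, 0.0]
ft_force: [-0.5, -0.1, -0.1]
grip_width: 0.999
gripper_force: 0.0
[276.7 214. ]
[246.5 272.2]
[212.9 198.6]
[306.  232.6]
[319.2 250.6]
[338.9 326.8]
(array([-0.24, -0.18, -0.05]), array([0., 0., 0.])) (array([-0.26, -0.17, 13.45]), array([0., 0., 0.])) [0.48392076 0.18614331 0.19942918]
```

View pics/w1.png

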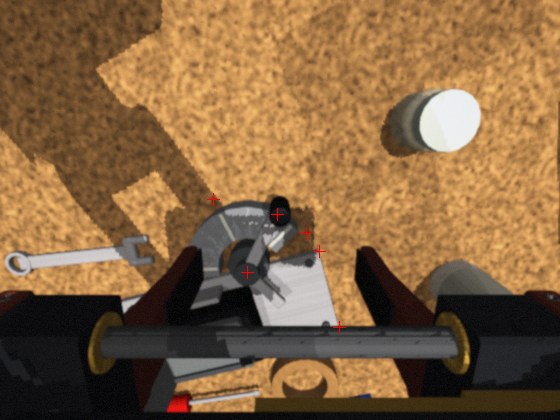

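Wrist view: the predicted marks fall close to pivot, plate corners and knob (knob seen near (279,208), jar at (449,120)). I'll zoom in on the lever before descending.

```bash
python3 - <<'E'
from h import *
import pickle,cv2
c=pickle.load(open("w.pkl","rb"));q=np.load("d.npy")
print(c["fx"],c["world_from_camera"].round(3).tolist())
k=6;a=cv2.resize(c["frame"][180:280,180:310,::-1].copy(),None,fx=k,fy=k,interpolation=cv2.INTER_CUBIC)
for p,col in [(knob(q[3],88),(0,0,255)),(knob(q[3],48),(0,255,255)),([-68,88,50],(0,255,0))]:
    u=(proj(c,dock(q,p))[0]-[180,180]+.5)*k-.5;print(u.round());cv2.drawMarker(a,tuple(int(v) for v in u),col,cv2.MARKER_CROSS,20,1)
cv2.imwrite("pics/w1c.png",a)
E
```

```text
310.3913456897998 [[0.246, 0.927, 0.283, 0.407], [0.969, -0.234, -0.073, 0.206], [-0.002, 0.292, -0.956, 0.349], [0.0, 0.0, 0.0, 1.0]]
[583. 207.]
[584. 135.]
[401. 561.]
```

View pics/w1c.png

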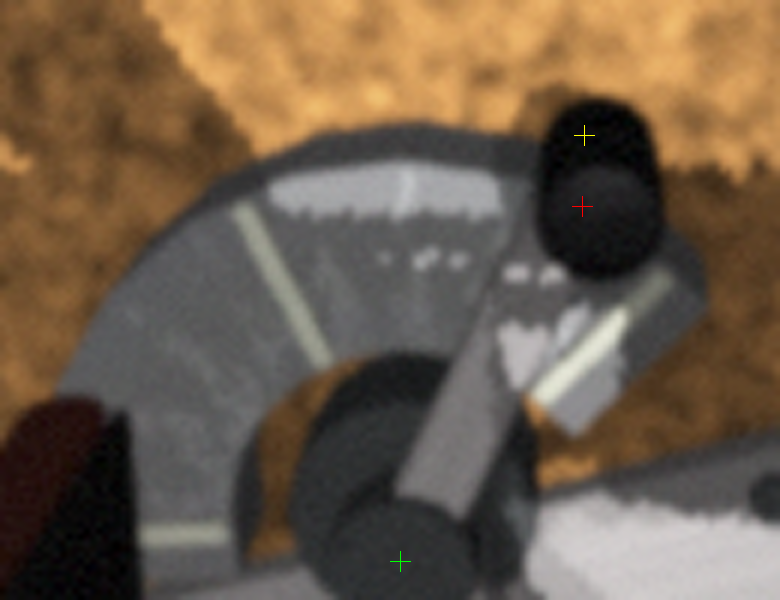

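Knob top centre is at (601,222) in the crop, versus (583,207) predicted (about 3 mm). The white marks are at the right end (0), (285,285) (release) and the left (end). That is good enough to grasp, so I'm descending and closing.

```bash
python3 - <<'E'
from h import *
print(go([.487,.1855,.064]))
E
python3 -m jog '[{"fingers":1,"x":-0.3,"y":-0.0,"z":4,"rx":0,"ry":0,"rz":0},{"fingers":1,"x":-0.3,"y":0,"z":8,"rx":0,"ry":0,"rz":0},{"fingers":1,"x":-0.3,"y":0,"z":11,"rx":0,"ry":0,"rz":0},{"fingers":1,"x":-0.3,"y":0,"z":13.5,"rx":0,"ry":0,"rz":0},{"fingers":1,"x":-0.3,"y":0,"z":13.5,"rx":0,"ry":0,"rz":0},{"fingers":1,"x":-0.3,"y":0,"z":13.5,"rx":0,"ry":0,"rz":0}]'; python3 -c "
from h import *
print(go([.487,.1855,.064]))"
```

```text
(array([-0.37, -0.03, 13.55]), array([0., 0., 0.]))
clock: 2.08
position: [0.4856, 0.1861, 0.0641]
tool_rot: [-0.383, -3.115, 0.002]
ft_force: [-0.2, 0.6, 0.5]
grip_width: 1.001
gripper_force: 0.0
(array([-0.15, -0.03,  0.01]), array([0., 0., 0.]))
```

```bash
python3 -m jog '[{"fingers":0,"x":0,"y":0,"z":0,"rx":0,"ry":0,"rz":0},{"fingers":0,"x":0,"y":0,"z":0,"rx":0,"ry":0,"rz":0},{"fingers":0,"x":0,"y":0,"z":0,"rx":0,"ry":0,"rz":0},{"fingers":0,"x":0,"y":0,"z":0,"rx":0,"ry":0,"rz":0},{"fingers":0,"x":0,"y":0,"z":0,"rx":0,"ry":0,"rz":0},{"fingers":0,"x":0,"y":0,"z":0,"rx":0,"ry":0,"rz":0},{"fingers":0,"x":0,"y":0,"z":0,"rx":0,"ry":0,"rz":0},{"fingers":0,"x":0,"y":0,"z":0,"rx":0,"ry":0,"rz":0},{"fingers":0,"x":0,"y":0,"z":0,"rx":0,"ry":0,"rz":0},{"fingers":0,"x":0,"y":0,"z":0,"rx":0,"ry":0,"rz":0}]'
```

```text
clock: 2.92
position: [0.4874, 0.1852, 0.0646]
tool_rot: [-0.387, -3.117, 0.0]
ft_force: [-0.1, 0.5, 0.2]
grip_width: 0.281
gripper_force: 0.0
```

```bash
python3 -m jog '[{"fingers":0,"x":0,"y":0,"z":0,"rx":0,"ry":0,"rz":0},{"fingers":0,"x":0,"y":0,"z":0,"rx":0,"ry":0,"rz":0},{"fingers":0,"x":0,"y":0,"z":0,"rx":0,"ry":0,"rz":0}]'
python3 - <<'E'
from h import *
q=np.load("d.npy");s=arm.sense();p=s["position"];v=dock(q,[-68,88,43])[0]
e=p-v;g=np.arctan2(e[1],e[0])-q[2]-2.1;print("gate",g,np.hypot(e[0],e[1]))
R0=R.from_rotvec(s["tool_rot"])
for a in np.linspace(g,1.2,11)[1:]:
    t=dock(q,knob(a,68))[0]+(p-dock(q,knob(g,68))[0]);t[2]=p[2]
    print(round(a,2),(R0.inv().apply(t-p)*100).round(2))
E
```

```text
clock: 3.17
position: [0.4873, 0.1856, 0.0646]
tool_rot: [-0.387, -3.117, -0.001]
ft_force: [-0.2, 3.2, -0.8]
grip_width: 0.221
gripper_force: 30.0
gate 0.34936093903056253 0.08437604829957995
0.43 [ 0.27 -0.67 -0.  ]
0.52 [ 0.48 -1.36 -0.  ]
0.6 [ 0.63 -2.07 -0.  ]
0.69 [ 0.72 -2.79 -0.  ]
0.77 [ 0.75 -3.51 -0.  ]
0.86 [ 0.72 -4.23 -0.  ]
0.94 [ 0.63 -4.95 -0.  ]
1.03 [ 0.48 -5.65 -0.  ]
1.11 [ 0.26 -6.34 -0.  ]
1.2 [-0.01 -7.01 -0.  ]
```

Grasped, gate ≈0.35, and the radius of 84.4 mm agrees with 85. Now I'll swing to about 1.1.

```bash
python3 -m jog '[{"fingers":0,"x":0.27,"y":-0.67,"z":0,"rx":0,"ry":0,"rz":0},{"fingers":0,"x":0.48,"y":-1.36,"z":0,"rx":0,"ry":0,"rz":0},{"fingers":0,"x":0.63,"y":-2.07,"z":0,"rx":0,"ry":0,"rz":0},{"fingers":0,"x":0.72,"y":-2.79,"z":0,"rx":0,"ry":0,"rz":0},{"fingers":0,"x":0.75,"y":-3.51,"z":0,"rx":0,"ry":0,"rz":0},{"fingers":0,"x":0.72,"y":-4.23,"z":0,"rx":0,"ry":0,"rz":0},{"fingers":0,"x":0.63,"y":-4.95,"z":0,"rx":0,"ry":0,"rz":0},{"fingers":0,"x":0.48,"y":-5.65,"z":0,"rx":0,"ry":0,"rz":0},{"fingers":0,"x":0.26,"y":-6.34,"z":0,"rx":0,"ry":0,"rz":0},{"fingers":0,"x":0.26,"y":-6.34,"z":0,"rx":0,"ry":0,"rz":0}]'
cat > g.py <<'E'
from h import *
q=np.load("d.npy");s=arm.sense();p=s["position"];v=dock(q,[-68,88,43])[0]
e=p-v;g=np.arctan2(e[1],e[0])-q[2]-2.1;print("gate",g,np.hypot(e[0],e[1]),s["ft_force"].round(1))
R0=R.from_rotvec(s["tool_rot"]);k=dock(q,knob(1.2,68))[0];k[2]=p[2];print((R0.inv().apply(k-p)*100).round(2))
E
python3 g.py
```

```text
clock: 4.0
position: [0.4686, 0.1241, 0.0647]
tool_rot: [-0.387, -3.116, -0.0]
ft_force: [-2.1, 1.8, 2.1]
grip_width: 0.22
gripper_force: 30.0
gate -5.157205595422905 0.08525831845561821 [-2.1  1.8  2.1]
[-0.26 -0.57 -0.  ]
```

```bash
python3 -m jog '[{"fingers":0,"x":-0.1,"y":-0.3,"z":0,"rx":0,"ry":0,"rz":0},{"fingers":0,"x":-0.22,"y":-0.57,"z":0,"rx":0,"ry":0,"rz":0},{"fingers":0,"x":-0.22,"y":-0.57,"z":0,"rx":0,"ry":0,"rz":0},{"fingers":0,"x":-0.22,"y":-0.57,"z":0,"rx":0,"ry":0,"rz":0}]'
python3 g.py
```

```text
clock: 4.33
position: [0.4696, 0.1187, 0.0647]
tool_rot: [-0.387, -3.117, -0.001]
ft_force: [-2.0, 4.2, 2.2]
grip_width: 0.221
gripper_force: 30.0
gate -5.091988901982649 0.08501907454104196 [-2.   4.2  2.2]
[-0.03 -0.07 -0.  ]
```

```bash
python3 -m jog '[{"fingers":0.6,"x":0,"y":0,"z":0,"rx":0,"ry":0,"rz":0},{"fingers":0.6,"x":0,"y":0,"z":0,"rx":0,"ry":0,"rz":0},{"fingers":0.6,"x":0,"y":0,"z":0,"rx":0,"ry":0,"rz":0},{"fingers":0.6,"x":0,"y":0,"z":0,"rx":0,"ry":0,"rz":0},{"fingers":0.6,"x":0,"y":0,"z":-4,"rx":0,"ry":0,"rz":0},{"fingers":0.6,"x":0,"y":0,"z":-8,"rx":0,"ry":0,"rz":0},{"fingers":0.6,"x":0,"y":0,"z":-12,"rx":0,"ry":0,"rz":0},{"fingers":0.6,"x":0,"y":0,"z":-14,"rx":0,"ry":0,"rz":0},{"fingers":0.6,"x":0,"y":0,"z":-14,"rx":0,"ry":0,"rz":0},{"fingers":0.6,"x":0,"y":0,"z":-14,"rx":0,"ry":0,"rz":0}]'
cat > look.py <<'E'
from h import *
import cv2
q=np.load("d.npy")
s=arm.sense();c=arm.camera("wrist")
T=np.eye(4);T[:3,:3]=R.from_rotvec(s["tool_rot"]).as_matrix();T[:3,3]=s["position"]
c["world_from_camera"]=T@c["T_tool_cam"]
u=proj(c,dock(q,knob(1.2,50)))[0];print(u)
x0,y0=[max(0,int(v)-w) for v,w in zip(u,(50,35))]
a=c["frame"][y0:y0+85,x0:x0+120,::-1]
cv2.imwrite("pics/w2.png",cv2.resize(a,None,fx=6,fy=6,interpolation=cv2.INTER_CUBIC));print(x0,y0,s["position"])
for p in ([-68,88,52],[-68,88,30],knob(1.2,88),knob(1.2,48)):print(((proj(c,dock(q,p))[0]-[x0,y0]+.5)*6-.5).round())
for g in (0,1.2,2.4):
  for f in (.5,.8):
    k=np.array(knob(g,30));k[:2]=[-68,88]+f*(k[:2]-[-68,88]);print(g,f,((proj(c,dock(q,k))[0]-[x0,y0]+.5)*6-.5).round())
E
python3 look.py
```

```text
clock: 5.17
position: [0.4712, 0.1183, 0.2058]
tool_rot: [0.386, 3.114, 0.001]
ft_force: [-0.6, -1.6, -0.3]
grip_width: 0.602
gripper_force: 0.0
[277.49941156 197.23364567]
227 162 [0.47117086 0.11830537 0.20580703]
[501. 632.]
[490. 579.]
[304. 278.]
[306. 211.]
0 0.5 [653. 430.]
0 0.8 [755. 338.]
1.2 0.5 [401. 389.]
1.2 0.8 [345. 269.]
2.4 0.5 [269. 590.]
2.4 0.8 [136. 597.]
```

View pics/w2.png

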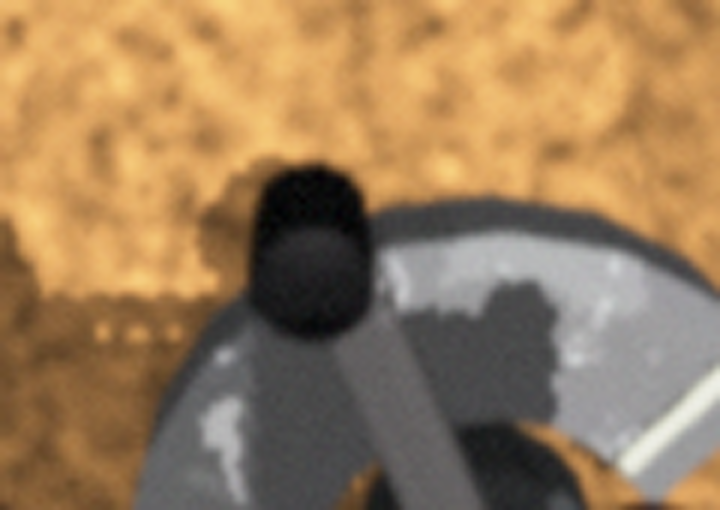

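The arm hides the release mark, and the closed mark at (625,470)–(720,375) matches the prediction. The knob at (314,284) matches the release prediction of (304,278), so the lever is set. Now the ejector approach.

```bash
cat >> h.py <<'E'
q=np.load("d.npy")
def ej(y,z,lean=35):
    s,c=np.sin(np.radians(lean)),np.cos(np.radians(lean))
    return dock(q,[0,y,z])[0],R.from_euler('z',q[2])*R.from_matrix(np.array([[0,c,s],[1,0,0],[0,s,-c]]).T)
E
python3 -c "
from h import *
print(go(*ej(-180,250)))"
```

```text
(array([-21.38, -20.56,  -4.55]), array([-0.397,  0.521,  1.26 ]))
```

```bash
python3 -m jog '[{"fingers":0,"x":0,"y":0,"z":-4,"rx":0,"ry":0,"rz":0},{"fingers":0,"x":-21.4,"y":-20.6,"z":-4.5,"rx":-0.397,"ry":0.521,"rz":1.26},{"fingers":0,"x":-21.4,"y":-20.6,"z":-4.5,"rx":-0.397,"ry":0.521,"rz":1.26},{"fingers":0,"x":-21.4,"y":-20.6,"z":-4.5,"rx":-0.397,"ry":0.521,"rz":1.26},{"fingers":0,"x":-21.4,"y":-20.6,"z":-4.5,"rx":-0.397,"ry":0.521,"rz":1.26},{"fingers":0,"x":-21.4,"y":-20.6,"z":-4.5,"rx":-0.397,"ry":0.521,"rz":1.26},{"fingers":0,"x":-21.4,"y":-20.6,"z":-4.5,"rx":-0.397,"ry":0.521,"rz":1.26},{"fingers":0,"x":-21.4,"y":-20.6,"z":-4.5,"rx":-0.397,"ry":0.521,"rz":1.26},{"fingers":0,"x":-21.4,"y":-20.6,"z":-4.5,"rx":-0.397,"ry":0.521,"rz":1.26},{"fingers":0,"x":-21.4,"y":-20.6,"z":-4.5,"rx":-0.397,"ry":0.521,"rz":1.26}]'
python3 -c "
from h import *
print(go(*ej(-180,250)),arm.sense()['joint_pos'])"
```

```text
clock: 6.05
position: [0.6282, -0.137, 0.2459]
tool_rot: [-1.633, -2.201, -0.488]
ft_force: [-0.2, 0.2, -0.7]
grip_width: 0.005
gripper_force: 0.0
(array([ 0.53,  0.01, -0.18]), array([-0.082,  0.105,  0.251])) [-0.5387931   0.5686703   1.23878777  0.3775116   1.66668567 -0.85991786]
```

```bash
python3 -m jog '[{"fingers":0,"x":0.5,"y":0,"z":-0.2,"rx":-0.082,"ry":0.105,"rz":0.251},{"fingers":0,"x":0.5,"y":0,"z":-0.2,"rx":-0.082,"ry":0.105,"rz":0.251},{"fingers":0,"x":0.5,"y":0,"z":-0.2,"rx":-0.082,"ry":0.105,"rz":0.251},{"fingers":0,"x":0.5,"y":0,"z":-0.2,"rx":-0.082,"ry":0.105,"rz":0.251},{"fingers":0,"x":0.5,"y":0,"z":-0.2,"rx":-0.082,"ry":0.105,"rz":0.251}]'
python3 -c "
from h import *
print(go(*ej(-180,250)),arm.sense()['joint_pos'])
print(go(*ej(-175,46)))"
```

```text
clock: 6.47
position: [0.6256, -0.1303, 0.2524]
tool_rot: [-1.84, -1.903, -0.582]
ft_force: [-0.2, 0.2, 0.8]
grip_width: 0.003
gripper_force: 0.0
(array([-0.4 ,  0.14,  0.02]), array([-0.003,  0.003,  0.012])) [-0.59249472  0.56600235  1.28031324  0.48655054  1.66657921 -0.67151398]
(array([-11.64,   0.05,  17.05]), array([-0.003,  0.003,  0.012]))
```

```bash
python3 -m jog '[{"fingers":0,"x":-2.9,"y":0.05,"z":4.2,"rx":-0.003,"ry":0.003,"rz":0.012},{"fingers":0,"x":-5.8,"y":0.05,"z":8.5,"rx":-0.003,"ry":0.003,"rz":0.012},{"fingers":0,"x":-8.5,"y":0.05,"z":12.5,"rx":-0.003,"ry":0.003,"rz":0.012},{"fingers":0,"x":-10.6,"y":0.05,"z":15.5,"rx":-0.003,"ry":0.003,"rz":0.012},{"fingers":0,"x":-11.6,"y":0.05,"z":17,"rx":-0.003,"ry":0.003,"rz":0.012},{"fingers":0,"x":-11.6,"y":0.05,"z":17,"rx":-0.003,"ry":0.003,"rz":0.012},{"fingers":0,"x":-11.6,"y":0.05,"z":17,"rx":-0.003,"ry":0.003,"rz":0.012},{"fingers":0,"x":-11.6,"y":0.05,"z":17,"rx":-0.003,"ry":0.003,"rz":0.012}]'
python3 - <<'E'
from h import *
import cv2
s=arm.sense();print(s["position"],s["ft_force"].round(1))
for y in(-175,-144.5,-109.5):print(y,go(*ej(y,46)))
a=arm.camera("scene")["frame"][150:310,215:375,::-1];cv2.imwrite("pics/s2.png",cv2.resize(a,None,fx=3.7,fy=3.7,interpolation=cv2.INTER_CUBIC))
E
```

```text
clock: 7.13
position: [0.6289, -0.1284, 0.0499]
tool_rot: [-1.852, -1.892, -0.586]
ft_force: [0.6, 0.2, 0.7]
grip_width: 0.005
gripper_force: 0.0
[ 0.62894449 -0.12835784  0.04993503] [0.6 0.2 0.7]
-175 (array([-0.22, -0.2 ,  0.32]), array([0.003, 0.001, 0.001]))
-144.5 (array([ 2.28, -0.2 ,  2.07]), array([0.003, 0.001, 0.001]))
-109.5 (array([ 5.14, -0.21,  4.08]), array([0.003, 0.001, 0.001]))
```

View pics/s2.png

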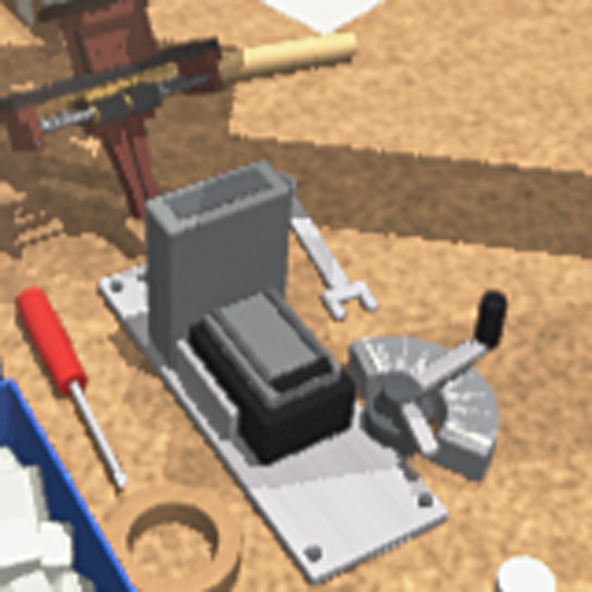

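Scene: the lever is at the middle mark with its dog clear, and the fingers are behind the tower at the ejector side. Approaching the plate.

```bash
python3 -m jog '[{"fingers":0,"x":0.9,"y":-0.2,"z":1.1,"rx":0,"ry":0,"rz":0},{"fingers":0,"x":1.7,"y":-0.2,"z":1.65,"rx":0,"ry":0,"rz":0},{"fingers":0,"x":2.0,"y":-0.2,"z":1.87,"rx":0,"ry":0,"rz":0},{"fingers":0,"x":2.0,"y":-0.2,"z":1.87,"rx":0,"ry":0,"rz":0},{"fingers":0,"x":2.0,"y":-0.2,"z":1.87,"rx":0,"ry":0,"rz":0}]'
cat > e.py <<'E'
from h import *
s=arm.sense();p=s["position"];a=R.from_euler('z',-q[2])
print("dock pos",(a.apply(p-[q[0],q[1],0])*1e3).round(1),"F dock",a.apply(s["ft_force"]).round(1),go(*ej(-109.5,46)))
E
python3 e.py
```

```text
clock: 7.6
position: [0.6254, -0.101, 0.0449]
tool_rot: [-1.852, -1.89, -0.585]
ft_force: [0.4, -0.3, -0.3]
grip_width: 0.005
gripper_force: 0.0
dock pos [  -1.  -147.6   44.9] F dock [ 0.4 -0.3 -0.3] (array([3.18, 0.09, 2.09]), array([ 0.002,  0.001, -0.   ]))
```

```bash
python3 -m jog '[{"fingers":0,"x":0.25,"y":0.05,"z":0.17,"rx":0,"ry":0,"rz":0},{"fingers":0,"x":0.49,"y":0.05,"z":0.34,"rx":0,"ry":0,"rz":0},{"fingers":0,"x":0.74,"y":0.05,"z":0.51,"rx":0,"ry":0,"rz":0},{"fingers":0,"x":0.98,"y":0.05,"z":0.69,"rx":0,"ry":0,"rz":0},{"fingers":0,"x":1.23,"y":0.05,"z":0.86,"rx":0,"ry":0,"rz":0}]'
python3 e.py
```

```text
clock: 8.02
position: [0.6258, -0.089, 0.0444]
tool_rot: [-1.856, -1.892, -0.583]
ft_force: [-3.6, -10.9, 5.4]
grip_width: 0.009
gripper_force: 5.2
dock pos [  -0.4 -135.6   44.4] F dock [ -3.8 -10.8   5.4] (array([2.24, 0.03, 1.36]), array([ 0.003,  0.004, -0.001]))
```

```bash
python3 -m jog '[{"fingers":0,"x":0.25,"y":0,"z":0.17,"rx":0,"ry":0,"rz":0},{"fingers":0,"x":0.49,"y":0,"z":0.34,"rx":0,"ry":0,"rz":0},{"fingers":0,"x":0.74,"y":0,"z":0.51,"rx":0,"ry":0,"rz":0},{"fingers":0,"x":0.74,"y":0,"z":0.51,"rx":0,"ry":0,"rz":0}]'
python3 e.py
```

```text
clock: 8.35
position: [0.6255, -0.0798, 0.0444]
tool_rot: [-1.856, -1.892, -0.583]
ft_force: [-3.2, -8.8, 4.2]
grip_width: 0.005
gripper_force: 4.5
dock pos [  -0.4 -126.4   44.4] F dock [-3.3 -8.7  4.2] (array([1.48, 0.04, 0.84]), array([ 0.003,  0.004, -0.001]))
```

```bash
python3 -m jog '[{"fingers":0,"x":0.2,"y":0,"z":0.14,"rx":0,"ry":0,"rz":0},{"fingers":0,"x":0.41,"y":0,"z":0.29,"rx":0,"ry":0,"rz":0},{"fingers":0,"x":0.61,"y":0,"z":0.43,"rx":0,"ry":0,"rz":0},{"fingers":0,"x":0.82,"y":0,"z":0.57,"rx":0,"ry":0,"rz":0},{"fingers":0,"x":0.98,"y":0,"z":0.69,"rx":0,"ry":0,"rz":0},{"fingers":0,"x":0.98,"y":0,"z":0.69,"rx":0,"ry":0,"rz":0}]'
python3 e.py
```

```text
clock: 8.85
position: [0.6253, -0.0687, 0.0444]
tool_rot: [-1.856, -1.893, -0.582]
ft_force: [-4.3, -12.3, 5.7]
grip_width: 0.006
gripper_force: 6.0
dock pos [  -0.4 -115.3   44.4] F dock [ -4.5 -12.2   5.7] (array([0.57, 0.04, 0.2 ]), array([ 0.003,  0.005, -0.001]))
```

```bash
python3 -m jog '[{"fingers":0,"x":0.08,"y":0,"z":0.06,"rx":0,"ry":0,"rz":0},{"fingers":0,"x":0.16,"y":0,"z":0.11,"rx":0,"ry":0,"rz":0},{"fingers":0,"x":0.25,"y":0,"z":0.17,"rx":0,"ry":0,"rz":0},{"fingers":0,"x":0.33,"y":0,"z":0.23,"rx":0,"ry":0,"rz":0}]'
python3 e.py
```

```text
clock: 9.18
position: [0.6253, -0.0654, 0.0444]
tool_rot: [-1.857, -1.893, -0.582]
ft_force: [-6.1, -15.0, 7.7]
grip_width: 0.006
gripper_force: 7.5
dock pos [  -0.4 -112.    44.4] F dock [ -6.4 -14.8   7.7] (array([0.3 , 0.03, 0.01]), array([ 0.003,  0.006, -0.001]))
```

```bash
python3 -m jog '[{"fingers":0,"x":0.06,"y":0,"z":0.04,"rx":0,"ry":0,"rz":0},{"fingers":0,"x":0.12,"y":0,"z":0.08,"rx":0,"ry":0,"rz":0}]'
python3 e.py
```

```text
clock: 9.35
position: [0.6252, -0.064, 0.0444]
tool_rot: [-1.857, -1.893, -0.582]
ft_force: [-5.6, -14.2, 7.9]
grip_width: 0.007
gripper_force: 7.4
dock pos [  -0.4 -110.6   44.4] F dock [ -5.9 -14.1   7.9] (array([ 0.19,  0.04, -0.07]), array([ 0.003,  0.006, -0.001]))
```

```bash
python3 -m jog '[{"fingers":0,"x":0.06,"y":0,"z":0.04,"rx":0,"ry":0,"rz":0},{"fingers":0,"x":0.12,"y":0,"z":0.08,"rx":0,"ry":0,"rz":0}]'
python3 e.py
```

```text
clock: 9.52
position: [0.6253, -0.0634, 0.0444]
tool_rot: [-1.857, -1.894, -0.581]
ft_force: [-7.4, -19.7, 9.2]
grip_width: 0.004
gripper_force: 9.9
dock pos [  -0.3 -110.    44.4] F dock [ -7.8 -19.6   9.2] (array([ 0.13,  0.03, -0.11]), array([ 0.004,  0.007, -0.   ]))
```

```bash
python3 -m jog '[{"fingers":0,"x":0.04,"y":0,"z":0.03,"rx":0,"ry":0,"rz":0},{"fingers":0,"x":0.06,"y":0,"z":0.04,"rx":0,"ry":0,"rz":0}]'
python3 e.py
```

```text
clock: 9.68
position: [0.6253, -0.0633, 0.0444]
tool_rot: [-1.858, -1.895, -0.58]
ft_force: [-7.5, -21.3, 9.6]
grip_width: 0.008
gripper_force: 10.2
dock pos [  -0.3 -109.9   44.4] F dock [ -7.9 -21.2   9.6] (array([ 0.12,  0.03, -0.11]), array([ 0.004,  0.008, -0.   ]))
```

Firmly on the stop. I'll go a touch further and hold for over half a second.

```bash
python3 -m jog '[{"fingers":0,"x":0.06,"y":0,"z":0.04,"rx":0,"ry":0,"rz":0},{"fingers":0,"x":0.09,"y":0,"z":0.06,"rx":0,"ry":0,"rz":0},{"fingers":0,"x":0.09,"y":0,"z":0.06,"rx":0,"ry":0,"rz":0},{"fingers":0,"x":0.09,"y":0,"z":0.06,"rx":0,"ry":0,"rz":0},{"fingers":0,"x":0.09,"y":0,"z":0.06,"rx":0,"ry":0,"rz":0},{"fingers":0,"x":0.09,"y":0,"z":0.06,"rx":0,"ry":0,"rz":0},{"fingers":0,"x":0.09,"y":0,"z":0.06,"rx":0,"ry":0,"rz":0}]'
python3 e.py
```

```text
clock: 10.27
position: [0.6253, -0.0632, 0.0444]
tool_rot: [-1.859, -1.896, -0.58]
ft_force: [-7.7, -22.5, 9.5]
grip_width: 0.009
gripper_force: 11.5
dock pos [  -0.3 -109.8   44.4] F dock [ -8.2 -22.4   9.5] (array([ 0.11,  0.03, -0.11]), array([ 0.004,  0.01 , -0.   ]))
```

22 N has been held for over 0.5 s at the stop. Now I'll withdraw so it springs back, then lift clear.

```bash
python3 -m jog '[{"fingers":0,"x":-0.6,"y":0,"z":-0.42,"rx":0,"ry":0,"rz":0},{"fingers":0,"x":-1.4,"y":0,"z":-1.0,"rx":0,"ry":0,"rz":0},{"fingers":0,"x":-2.3,"y":0,"z":-1.6,"rx":0,"ry":0,"rz":0},{"fingers":0,"x":-3.3,"y":0,"z":-2.3,"rx":0,"ry":0,"rz":0},{"fingers":0,"x":-4.4,"y":0,"z":-3.1,"rx":0,"ry":0,"rz":0},{"fingers":0,"x":-5.4,"y":0,"z":-3.8,"rx":0,"ry":0,"rz":0},{"fingers":0,"x":-5.4,"y":0,"z":-3.8,"rx":0,"ry":0,"rz":0},{"fingers":0,"x":-5.4,"y":0,"z":-7,"rx":0,"ry":0,"rz":0},{"fingers":0,"x":-5.4,"y":0,"z":-11,"rx":0,"ry":0,"rz":0},{"fingers":0,"x":-5.4,"y":0,"z":-15,"rx":0,"ry":0,"rz":0}]'
python3 - <<'E'
from h import *
import cv2
a=arm.camera("top")["frame"][172:262,190:310,::-1];b=arm.camera("scene")["frame"][185:310,235:375,::-1]
a=cv2.resize(a,(400,300),interpolation=cv2.INTER_CUBIC);b=cv2.resize(b,(336,300),interpolation=cv2.INTER_CUBIC)
cv2.imwrite("pics/f.png",np.hstack([a,b]))
t=arm.camera("top")
for p in([-38,0,62+12],[-38,110,74],[0,110,74]):print((proj(t,dock(q,p))[0]-[190,172])*3.33)
E
```

```text
clock: 11.1
position: [0.6263, -0.186, 0.1364]
tool_rot: [-1.85, -1.886, -0.584]
ft_force: [0.2, -0.2, 0.4]
grip_width: 0.005
gripper_force: 0.0
[202.5018035  126.79730843]
[ 88.01610377 129.57326728]
[88.01804791 90.92028055]
```

View pics/f.png

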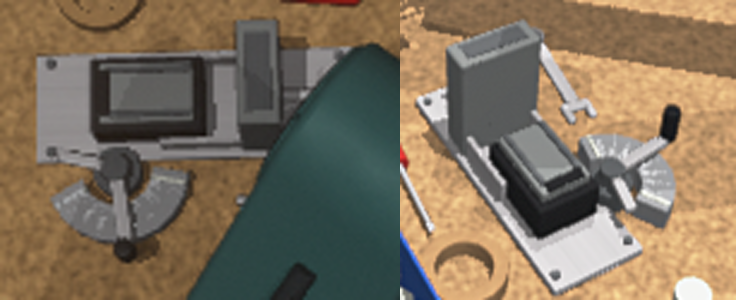

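The pack is out (its front edge moved from px 241/6.5 to about 91/3.33), the lever is still on the middle mark, and the tool is clear. A precise check of the pack's travel against the initial picture follows, since 50 is the limit.

```bash
python3 - <<'E'
from h import *
import cv2
a=cv2.imread("pics/top.png").astype(np.float32);t=arm.camera("top");b=t["frame"][:,:,::-1].astype(np.float32)
A=a[192:208,226:246].copy();m=cv2.matchTemplate(b[190:211,205:248],A,cv2.TM_CCOEFF_NORMED)
_,v,_,l=cv2.minMaxLoc(m);r=m[l[1]];i=l[0];s=.5*(r[i-1]-r[i+1])/(r[i-1]-2*r[i]+r[i+1])
px=226-205-(i+s);p0,p1=proj(t,dock(q,[[0,60,72],[0,0,72]]))
print(v,l,px,"mm",px*60/np.linalg.norm(p0-p1))
E
```

```text
0.9537795782089233 (11, 2) 9.953074 mm 32.01520877407892
```

```bash
python3 -c "
from workcell import arm
print(arm.finish_job())"
```

```text
the job is handed in; nothing more can be done
None
```

The job is handed in: the lever is on the middle (release) mark at about 1.19 rad. The ejector was then pressed home and held with about 22 N for over half a second, short of the 25 N asked but over the 18 N that counts. The pack slid out about 32 mm, to roughly y = 55 mm, and the arm was clear of everything at hand-in, about 11 s in.

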